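# Tip a scoop of castings into the bin

### The arm

A 7-joint arm with a two-finger parallel gripper is mounted at the origin on the work surface. World frame = base frame: x ahead of the robot, y to its left, z up, the work surface at z = 0. Lengths are in m, angles in rad, forces in N, time in s.
With the tool pointing down it reaches from about 0.425 to 0.875 m from the base axis. Payload 4.7 kg.
Tool frame: the origin (TCP) lies between the finger pads; the fingertips stand 11 mm ahead of it and the grasp point (between the pads) lies 8 mm behind it; z points along the fingers, y is the line along which they close (so a half turn about z gives the same grasp; the last joint's range is limited). The gripper opens to 87 mm and grips with 3 to 60 N. Pads are 19 mm wide; open, the fingers measure 117 mm over their backs; the gripper's body (75 mm by 190 mm) begins 51 mm behind the grasp point.
Start: joints at [-1.113, 0.321, -0.07, 1.45, 0.023, 1.371, -0.057], TCP at [0.279, 0.587, 0.234] pointing down, gripper open.
Joint ranges: [-2.86, 2.86], [-0.3, 2.09], [-1.38, 1.24], [0.06, 2.45], [-1.56, 4.7], [0.09, 2.05], [-2.69, 2.69]. Speed limits (rad/s): [2.57, 2.57, 3.14, 3.14, 3.14, 3.14, 3.14].

### API

Orientations are given as a rotation vector (axis times angle).
In Python, from bench import ctrl gives the robot as it stands. The module is installed in compiled form; this text tells all that it offers.
- The arm moves only by the shell command python3 -m inch 'ROWS' [FORCE]. ROWS is JSON, a list of rows, each an object with "slide": the shift along the tool's x, y, z scaled (see below), a list of three; "angular": the turn, a rotation vector about the tool's x, y, z scaled (see below), a list of three; "claw": the opening, from -1 (shut) to 1 (fully open). In form: [{"slide": [tx, ty, tz], "angular": [rx, ry, rz], "claw": claw}, ...]. A call has 1 to 10 rows; each row is the pose to reach, as a shift and turn from the pose commanded when the call began, along the tool's axes at that moment; what a row does not reach only later rows make up. The controller multiplies each number of a shift by 0.25 m and each number of a turn by 30 degrees. A row lasts 1/10 s, in which the tool goes at most 50 mm and 8.59 degrees, less where a joint would pass 70% of its speed; a pose out of reach is approached as far as the arm can. A call with a number of a shift or a turn outside -1 to 1 is refused whole. A call with a gripper value outside its range is refused whole. The fingers move at their own pace and stop on an object; FORCE is the grip in N (left out, the last holds). Time passes only in rows, so rows that repeat a pose let the fingers close. It gives the time, the measured TCP pose, the force, the opening and the grip force at its end, in the units of the state.
- ctrl.get_state(): the state, without advancing time (a new reading comes with each control period).
- ctrl.get_image(name): name is "scene" or "side" or "wrist"; returns a dict with "color" (420x560x3 uint8, red, green, blue), "depth" (420x560 float32, m along the optical axis (not along the pixel's ray), 0 where there is no reading), "camera_matrix" (3x3 intrinsics, pixels), "dist_coeffs" ([k1, k2, p1, p2, k3] as OpenCV has them; the pictures are not rectified), "extrinsics" (4x4, takes a point from camera to world coordinates); the wrist camera has in their place "tool_from_camera" (4x4, takes a point from camera to tool coordinates, whose origin is the TCP and whose axes are the flange's). Camera axes: x right, y up, looking along -z (the intrinsics and any distortion apply to the point x, -y, -z); pixel columns grow to the right and rows downward; lengths in m; the calibration is good to about 2 mm. A picture is of the moment at which its call begins: read the wrist's pose just before it.
- ctrl.close_job(): hands the job in; it is judged then, once.
Trained networks look in the newest picture that a camera, given by its name, has taken for a name from the list of things; names that differ only in an ending like _2 or _b are one class to them, and where a whole thing is asked for, a point or a joint stands for the part that bears it (a point fixed in the world has none). Each returns a list of dicts, best first, with "confidence" (0 to 1); they miss things now and then, are a little off and sometimes report something else, mostly with a low value. They report only what shows in the picture. A call takes as long as a camera call. They do not tell look-alikes from the thing itself.
- ctrl.find_in(query, camera): "bbox" ([centre column, centre row, width, height] in pixels, round what is visible of it).
- ctrl.outline_of(query, camera): "mask" (420x560 bool, what is visible of it) and "bbox" ([centre column, centre row, width, height] in pixels, round what is visible of it).
The state is a dict: "time": time; "joint_positions": joint angles; "qd": joint speeds; "joint_torque": joint torques, N m; "position": TCP position; "tool_rot": TCP orientation; "ft_force": force on the tool from outside, world axes, zero at the start; "torque": the same for the moment, N m; "grip_width": opening from 0.0 (shut) to 1.0 (fully open); "grip_force": force on a finger pad.
Only numpy, scipy, OpenCV 4.12 (cv2) and the standard library are available. Lean on these libraries where they do the work, as an engineer would, in place of code of your own. Each camera call takes 0.05 s, during which the arm holds its last target. There are 200 camera calls.

### The job

Pick up the parts scoop by its bar handle, carry it with all five castings in it over to the blue bin, and tip them all into the bin through the scoop's open front. Then stand the empty scoop back upright in the middle of its rubber mat and let go. Leave the bowl, the bottle and the screwdriver where they are.

Things in the scene. Friction and masses are not known exactly. Their poses are not given: they have to be found in the camera images.
- scoop: parts scoop of bare aluminium sheet: flat floor 180 (x) by 124 (y), 4 thick; 4 mm walls 45 high on both sides (y = +-62) and at the back (x = +90); the front (x = -90) is fully open, with no lip. A bar handle bridges it from side to side at mid length. Origin: centre of its underside; z up. 0.25 kg empty, about 0.55 kg full. Loose.
- scoop_handle (a point): centre of the scoop's bar handle: a square bar 14 by 14 mm, running along the scoop's y for 124 mm, its centre 96 mm above the scoop's underside, 48 mm clear above the side walls. Axes as the scoop's.
- scoop_lip (a point): middle of the scoop's open front edge, on the floor's upper face (90 mm in front of the origin, toward the scoop's -x, 4 mm up)
- bin: open blue plastic bin, fixed to the bench: outside 220 (x) by 240 (y) by 110 high, walls and floor 5 thick (inside 210 by 230). Origin: centre of its underside; z up.
- mat: flat black rubber mat, fixed, 240 (x) by 220 (y) by 4 thick, on which the scoop stands. Origin: centre of its underside; its top is at z = 4 mm.
- dish: steel bowl, 110 across, 35 high; a bystander. Origin: centre of its underside.
- flask: clear drinking bottle with a blue cap, 64 across, 170 high; a bystander. Origin: centre of its underside.
- driver: screwdriver lying on the bench along its own x; a bystander. Origin: centre of its underside.
- casting1: small chunky zinc casting (one of five alike): a round hub 30 across and 24 high with a stub arm 14 by 14, 52 long overall; origin at the middle of its length on its underside, the stub arm toward its +x. 60 g. Starts lying in the scoop.
- casting2: small chunky zinc casting (one of five alike): a round hub 30 across and 24 high with a stub arm 14 by 14, 52 long overall; origin at the middle of its length on its underside, the stub arm toward its +x. 60 g. Starts lying in the scoop.
- casting3: small chunky zinc casting (one of five alike): a round hub 30 across and 24 high with a stub arm 14 by 14, 52 long overall; origin at the middle of its length on its underside, the stub arm toward its +x. 60 g. Starts lying in the scoop.
- casting4: small chunky zinc casting (one of five alike): a round hub 30 across and 24 high with a stub arm 14 by 14, 52 long overall; origin at the middle of its length on its underside, the stub arm toward its +x. 60 g. Starts lying in the scoop.
- casting5: small chunky zinc casting (one of five alike): a round hub 30 across and 24 high with a stub arm 14 by 14, 52 long overall; origin at the middle of its length on its underside, the stub arm toward its +x. 60 g. Starts lying in the scoop.
Things that resemble listed ones, but are neither listed nor needed, are in the scene too. Of the things shaped like the scoop, the aluminium one is meant.

How it is judged:
On the way, in this order (a step that is already met when the one before it is completed fails the run):
1. the scoop is over the bin with all five castings still in it (height (world z) of scoop above 0.1 m and horizontal distance between scoop and bin below 0.25 m and x of casting1 in the frame of scoop between -0.1 and 0.1 m and y of casting1 in the frame of scoop between -0.065 and 0.065 m and z of casting1 in the frame of scoop between -0.002 and 0.06 m and x of casting2 in the frame of scoop between -0.1 and 0.1 m and y of casting2 in the frame of scoop between -0.065 and 0.065 m and z of casting2 in the frame of scoop between -0.002 and 0.06 m and x of casting3 in the frame of scoop between -0.1 and 0.1 m and y of casting3 in the frame of scoop between -0.065 and 0.065 m and z of casting3 in the frame of scoop between -0.002 and 0.06 m and x of casting4 in the frame of scoop between -0.1 and 0.1 m and y of casting4 in the frame of scoop between -0.065 and 0.065 m and z of casting4 in the frame of scoop between -0.002 and 0.06 m and x of casting5 in the frame of scoop between -0.1 and 0.1 m and y of casting5 in the frame of scoop between -0.065 and 0.065 m and z of casting5 in the frame of scoop between -0.002 and 0.06 m), for 0.05 s.
2. all five castings are in the bin (x of casting1 in the frame of bin between -0.11 and 0.11 m and y of casting1 in the frame of bin between -0.12 and 0.12 m and z of casting1 in the frame of bin between -0.002 and 0.09 m and x of casting2 in the frame of bin between -0.11 and 0.11 m and y of casting2 in the frame of bin between -0.12 and 0.12 m and z of casting2 in the frame of bin between -0.002 and 0.09 m and x of casting3 in the frame of bin between -0.11 and 0.11 m and y of casting3 in the frame of bin between -0.12 and 0.12 m and z of casting3 in the frame of bin between -0.002 and 0.09 m and x of casting4 in the frame of bin between -0.11 and 0.11 m and y of casting4 in the frame of bin between -0.12 and 0.12 m and z of casting4 in the frame of bin between -0.002 and 0.09 m and x of casting5 in the frame of bin between -0.11 and 0.11 m and y of casting5 in the frame of bin between -0.12 and 0.12 m and z of casting5 in the frame of bin between -0.002 and 0.09 m), for 0.2 s.
At the end, for the whole second after the job is handed in: All five castings lie at rest inside the bin (origins within its outline and less than 90 mm above its underside); the scoop stands on the mat, its centre within 45 mm of the mat's centre, upright within 0.1 rad, at rest and released (all of step 2 and horizontal distance between scoop and mat below 0.045 m and angle between scoop's own z axis and vertical below 0.1 rad and height (world z) of scoop below 0.012 m and linear speed of scoop below 0.02 m/s and linear speed of each of casting1, casting2, casting3, casting4, casting5 below 0.05 m/s); the robot touches nothing.
It fails at once if the bowl, bottle or screwdriver is moved more than 30 mm, or the bottle is tipped (distance of any of dish, flask, driver from where it was at the start of the episode above 0.03 m or angle between flask's own z axis and vertical above 0.3 rad).
It also fails if it takes over 67 s, if anything falls off the work surface, if the arm or the gripper's body presses on something with over 40 N, if the wrist force passes 120 N, or if a joint passes its speed limit or range.

## Working session

There is one attempt and no reset: what is moved stays moved. The work goes in short steps, Python scripts to look and compute and a shell command to move; the robot and the scene stay as the last step left them, time stands still between calls to the robot, and variables do not carry over. Pictures are saved under pics/ and viewed, at most 10 in all, crops included, and the job is handed in when it is done.

```bash
mkdir -p pics; cat > h.py <<'E'
import numpy as np, cv2
from bench import ctrl
from scipy.spatial.transform import Rotation as R
def pts(im, mask=None, T=None):
    "world points (h,w,3) from depth"
    K=im["camera_matrix"]; h,w=im["depth"].shape
    v,u=np.mgrid[0:h,0:w]
    n=cv2.undistortPoints(np.stack([u,v],-1).reshape(-1,1,2).astype(np.float64),K,np.array(im["dist_coeffs"])).reshape(h,w,2)
    d=im["depth"]; p=np.stack([n[...,0]*d,-n[...,1]*d,-d],-1)
    T=np.array(im["extrinsics"]) if T is None else T
    return p@T[:3,:3].T+T[:3,3]
def toolT():
    s=ctrl.get_state(); T=np.eye(4); T[:3,:3]=R.from_rotvec(s["tool_rot"]).as_matrix(); T[:3,3]=s["position"]; return T
def save(im,n): cv2.imwrite(n,cv2.cvtColor(im["color"],cv2.COLOR_RGB2BGR))
E
python3 - <<'E'
from h import *
s=ctrl.get_state(); print({k:np.round(v,3) for k,v in s.items()})
pics=[]
for c in("scene","side"):
    im=ctrl.get_image(c); P=pts(im); ok=im["depth"]>0
    np.savez(c+".npz",P=P,c=im["color"],ok=ok)
    print(c,np.round(im["extrinsics"],2).tolist())
    for q in("scoop","scoop_handle","bin","mat","dish","flask","driver","casting1"):
        for r in ctrl.outline_of(q,c):
            m=r["mask"]&ok
            if m.sum()<5: continue
            p=P[m]; print(c,q,round(r["confidence"],2),np.round(r["bbox"]).astype(int).tolist(),"med",np.median(p,0).round(3),"lo",np.percentile(p,3,0).round(3),"hi",np.percentile(p,97,0).round(3),im["color"][m].mean(0).round())
    pics.append(im["color"])
cv2.imwrite("pics/a.png",cv2.resize(cv2.cvtColor(np.vstack(pics),cv2.COLOR_RGB2BGR),(400*1,600)))
save({"color":pics[0]},"pics/scene.png");save({"color":pics[1]},"pics/side.png")
E
```

```text
{'time': np.float64(0.0), 'joint_positions': array([-1.113,  0.322, -0.07 ,  1.452,  0.023,  1.371, -0.057]), 'qd': array([ 0.001,  0.001,  0.002, -0.001, -0.   ,  0.001,  0.   ]), 'joint_torque': array([-1.0000e-03, -4.9130e+01, -4.0400e-01, -3.1252e+01, -6.4000e-02,
        4.4000e-02,  0.0000e+00]), 'position': array([0.279, 0.587, 0.232]), 'tool_rot': array([-6.910e-01, -3.064e+00,  3.000e-03]), 'ft_force': array([ 0.339, -0.248, -0.052]), 'torque': array([ 0.003, -0.072,  0.002]), 'grip_force': np.float64(0.0), 'grip_width': np.float64(1.003)}
scene [[0.36, -0.61, 0.71, 1.2], [0.93, 0.24, -0.27, -0.27], [-0.0, 0.76, 0.65, 0.75], [0.0, 0.0, 0.0, 1.0]]
scene scoop 0.92 [187, 380, 93, 79] med [ 0.786 -0.284  0.004] lo [ 0.705 -0.352  0.   ] hi [ 0.838 -0.213  0.101] [ 10. 165. 160.]
scene scoop 0.78 [164, 278, 91, 87] med [ 0.519 -0.284  0.023] lo [ 0.427 -0.359  0.004] hi [ 0.603 -0.213  0.106] [163. 169. 168.]
scene scoop 0.78 [144, 188, 80, 67] med [ 0.187 -0.287  0.019] lo [ 0.13  -0.371  0.001] hi [ 0.273 -0.194  0.102] [ 21. 127.  55.]
scene scoop_handle 0.89 [187, 381, 93, 7
[... 3704 characters left out ...]
.01 ] hi [0.56  0.002 0.026] [184.  48.  44.]
side casting1 0.89 [371, 320, 20, 24] med [ 0.512 -0.316  0.029] lo [ 0.496 -0.329  0.008] hi [ 0.543 -0.302  0.034] [79. 80. 83.]
side casting1 0.86 [355, 337, 22, 31] med [ 0.461 -0.336  0.029] lo [ 0.447 -0.349  0.012] hi [ 0.491 -0.321  0.034] [82. 82. 86.]
side casting1 0.69 [328, 317, 25, 18] med [ 0.453 -0.277  0.028] lo [ 0.424 -0.285  0.009] hi [ 0.472 -0.261  0.033] [82. 82. 86.]
side casting1 0.52 [347, 302, 22, 22] med [ 0.495 -0.261  0.027] lo [ 0.478 -0.272  0.009] hi [ 0.527 -0.246  0.033] [71. 71. 74.]
side casting1 0.52 [379, 298, 15, 15] med [ 0.57  -0.282  0.031] lo [ 0.549 -0.289  0.013] hi [ 0.576 -0.273  0.033] [81. 80. 85.]
```

```bash
python3 - <<'E'
from h import *
Z={c:np.load(c+".npz") for c in("scene","side")}
def rect(p): return cv2.minAreaRect((p[:,:2]*1000).astype(np.float32))
for c,z in Z.items():
    P=z["P"];ok=z["ok"];col=z["c"].astype(int)
    x,y,h=P[...,0],P[...,1],P[...,2]
    reg=ok&(x>.37)&(x<.65)&(y>-.43)&(y<-.16)
    H=reg&(h>.085)&(h<.12); p=P[H]; print(c,"handle",rect(p),p.mean(0).round(4),"ztop",np.percentile(p[:,2],[50,90]).round(4))
    W=reg&(h>.042)&(h<.056); p=P[W]; print(c,"wall tops",rect(p),len(p))
    # which end has wall: count in end zones
    g=np.histogram2d(p[:,0],p[:,1],[np.arange(.40,.64,.02),np.arange(-.38,-.19,.02)])[0].astype(int); print(g)
    M=reg&(h<.012)&(col.max(-1)<75); print(c,"mat",rect(P[M]),np.median(P[M][:,2]).round(4))
    B=ok&(x>.3)&(x<.63)&(y>.07)&(y<.42)&(h>.1)&(h<.118)&(col[...,2]>col[...,0]+30); print(c,"bin rim",rect(P[B]),np.median(P[B][:,2]).round(4))
im=cv2.cvtColor(Z["scene"]["c"],cv2.COLOR_RGB2BGR); im2=cv2.cvtColor(Z["side"]["c"],cv2.COLOR_RGB2BGR)
cv2.imwrite("pics/both.png",np.vstack([cv2.resize(im,(400,300)),cv2.resize(im2,(400,300))]))
cv2.imwrite("pics/crop.png",np.hstack([cv2.resize(im[215:345,90:240],(400,347)),cv2.resize(im2[250:380,280:430],(400,347))]))
E
```

```text
scene handle ((503.4669494628906, -288.7329406738281), (19.14642906188965, 125.53690338134766), 18.155244827270508) [ 0.5069 -0.2902  0.1018] ztop [0.1039 0.1065]
scene wall tops ((503.73492431640625, -288.24359130859375), (182.52194213867188, 126.24403381347656), 17.57003402709961) 483
[[ 0  0  0  0  0  0 13  0  0]
 [ 5  0  0  0  0  0  1  0  0]
 [16  0  0  0  0  0  9  2  0]
 [12  2  0  0  0  0  0 13  0]
 [ 3 17  0  0  0  0  0 23  0]
 [ 0  9  0  0  0  0  0 18  0]
 [ 0 21  0  0  0  0  0  2 21]
 [ 0  3 17  0  0  0  0  0 24]
 [ 0  0 21  0  0  0  0 26 32]
 [ 0  0 20  5 34 33 34  5  0]
 [ 0  0  5 32  4  0  0  0  0]]
scene mat ((501.4619140625, -296.8443298339844), (216.72982788085938, 240.82757568359375), 77.99968719482422) 0.0024
scene bin rim ((463.33563232421875, 244.8570556640625), (254.39920043945312, 236.53192138671875), 87.06881713867188) 0.1068
side handle ((502.5731201171875, -288.0779724121094), (17.117177963256836, 125.0789794921875), 18.054912567138672) [ 0.5019 -0.2924  0.1029] ztop [0.1049 0.1073]
side wall tops ((504.1549072265625, -287.25634765625), (181.7373809814453, 125.79594421386719), 17.87540054321289) 652
[[ 0  0  0  0  0  0 32  0  0]
 [ 7  0  0  0  0  0 30  0  0]
 [38  0  0  0  0  0 24  7  0]
 [25  6  0  0  0  0  3 27  0]
 [ 1 35  0  0  0  0  0 21  0]
 [ 0 32  0  0  0  0  0 13  0]
 [ 0 19  2  0  0  0  0  0 10]
 [ 0  1 23  0  0  0  0  0 26]
 [ 0  0 25  0  0  0  6 30 33]
 [ 0  0 22 13 34 37 27  2  0]
 [ 0  0  1 32  4  0  0  0  0]]
side mat ((500.69134521484375, -295.216552734375), (224.09507751464844, 240.5935516357422), 78.1446533203125) 0.0032
side bin rim ((464.3480529785156, 244.71127319335938), (259.85498046875, 231.77711486816406), 86.74571990966797) 0.1068
```

View pics/both.png

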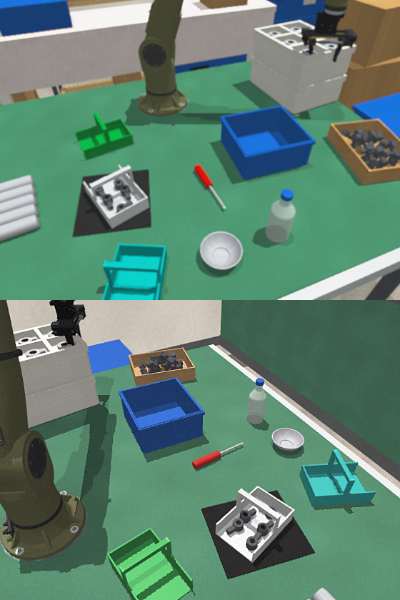

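View pics/crop.png

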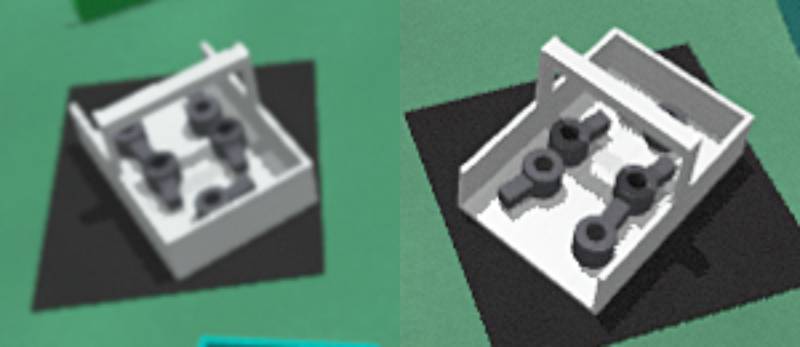

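Three look-alikes in the scene view (560x420): the green scoop at (147,191), the teal one at (187,381), and the bare-metal one at (164,278). The last is meant: the crop shows bare aluminium on the black mat with five castings in it, open front toward the robot. It sits at (0.504,-0.288) with yaw 17.9°. Its bar top is at 0.107, against 0.103+0.004 expected. The bin centre is (0.464,0.245), with its rim at 0.107.

I'll first dry-run the pouring pose with an empty hand, to check that the arm can reach it.

```bash
cat >> h.py <<'E'
def pose(grasp,yaw,th):
    "TCP pose: tool y along scoop x (yaw deg), tool z down, tipped th deg (front down); grasp = bar centre"
    y=np.deg2rad(yaw); Y=np.array([np.cos(y),np.sin(y),0]); Zd=np.array([0,0,-1.]); X=np.cross(Y,Zd)
    M=np.stack([X,Y,Zd],1)@R.from_euler("x",-th,degrees=True).as_matrix()
    T=np.eye(4); T[:3,:3]=M; T[:3,3]=np.array(grasp)+.008*M[:,2]; return T
def rows(*targets,start=None):
    "numbers in move units for each target, chained call by call"
    A=toolT() if start is None else start
    for B in targets:
        D=np.linalg.inv(A)@B; w=R.from_matrix(D[:3,:3]).as_rotvec()
        print("slide",(D[:3,3]/.25).round(3).tolist(),"ang",(w/np.deg2rad(30)).round(3).tolist(),"mm",round(np.linalg.norm(D[:3,3])*1000),"deg",round(np.degrees(np.linalg.norm(w)),1)); A=B
def st():
    s=ctrl.get_state(); T=toolT(); print("t",round(float(s["time"]),2),"q",np.round(s["joint_positions"],2).tolist(),"pos",np.round(s["position"],4).tolist(),"z",T[:3,2].round(3).tolist(),"y",T[:3,1].round(3).tolist(),"F",np.round(s["ft_force"],1).tolist(),"w",round(float(s["grip_width"]),3),"gf",round(float(s["grip_force"]),1))
E
python3 - <<'E'
from h import *
st()
rows(pose([.36,.42,.28],70,0),pose([.464,.245,.29],76,0),pose([.464,.245,.29],76,30),pose([.464,.245,.29],76,60))
E
```

```text
t 0.9 q [-1.11, 0.32, -0.07, 1.45, 0.02, 1.37, -0.06] pos [0.2791, 0.587, 0.2336] z [0.0, 0.0, -1.0] y [0.429, 0.903, 0.0] F [-0.2, 0.5, -0.3] w 0.999 gf 0.0
slide [-0.579, -0.465, -0.154] ang [0.0, 0.0, -0.181] mm 190 deg 5.4
slide [-0.63, -0.516, -0.04] ang [0.0, 0.0, -0.2] mm 204 deg 6.0
slide [0.0, 0.016, -0.004] ang [-1.0, 0.0, -0.0] mm 4 deg 30.0
slide [0.0, 0.016, -0.004] ang [-1.0, 0.0, -0.0] mm 4 deg 30.0
```

```bash
python3 -m inch '[{"slide":[-0.3,-0.24,-0.08],"angular":[0,0,-0.1],"claw":1},{"slide":[-0.58,-0.46,-0.15],"angular":[0,0,-0.18],"claw":1},{"slide":[-0.9,-0.72,-0.17],"angular":[0,0,-0.28],"claw":1},{"slide":[-1,-0.96,-0.19],"angular":[0,0,-0.38],"claw":1},{"slide":[-1,-0.96,-0.19],"angular":[0,0,-0.38],"claw":1},{"slide":[-1,-0.96,-0.19],"angular":[0,0,-0.38],"claw":1}]'
python3 - <<'E'
from h import *
st(); rows(pose([.464,.245,.29],76,30),pose([.464,.245,.29],76,60))
E
```

```text
time: 1.5
position: [0.3875, 0.3096, 0.276]
tool_rot: [0.384, 3.118, 0.001]
ft_force: [0.7, 0.3, 0.7]
grip_width: 1.0
grip_force: 0.0
t 1.5 q [-0.81, -0.03, 0.08, 1.76, 0.0, 1.41, 0.6] pos [0.3875, 0.3096, 0.276] z [0.001, 0.001, -1.0] y [0.242, 0.97, 0.001] F [0.7, 0.3, 0.7] w 1.0 gf 0.0
slide [-0.36, -0.16, -0.028] ang [-0.998, 0.001, -0.001] mm 99 deg 30.0
slide [0.0, 0.016, -0.004] ang [-1.0, 0.0, -0.0] mm 4 deg 30.0
```

```bash
python3 -m inch '[{"slide":[-0.18,-0.08,-0.03],"angular":[-0.25,0,0],"claw":1},{"slide":[-0.36,-0.16,-0.03],"angular":[-0.5,0,0],"claw":1},{"slide":[-0.36,-0.16,-0.03],"angular":[-0.75,0,0],"claw":1},{"slide":[-0.36,-0.16,-0.03],"angular":[-1,0,0],"claw":1},{"slide":[-0.36,-0.16,-0.03],"angular":[-1,0,0],"claw":1},{"slide":[-0.36,-0.16,-0.03],"angular":[-1,0,0],"claw":1}]'
python3 -m inch '[{"slide":[0,0,0],"angular":[-0.25,0,0],"claw":1},{"slide":[0,0,0],"angular":[-0.5,0,0],"claw":1},{"slide":[0,0,0],"angular":[-0.75,0,0],"claw":1},{"slide":[0,0.02,0],"angular":[-1,0,0],"claw":1},{"slide":[0,0.02,0],"angular":[-1,0,0],"claw":1},{"slide":[0,0.02,0],"angular":[-1,0,0],"claw":1}]'
python3 - <<'E'
from h import *
st(); rows(pose([.464,.245,.29],76,60))
E
```

```text
time: 2.1
position: [0.4644, 0.2511, 0.2834]
tool_rot: [0.364, 2.954, 0.789]
ft_force: [1.0, 0.4, -0.2]
grip_width: 1.002
grip_force: 0.0
time: 2.7
position: [0.4653, 0.2569, 0.2854]
tool_rot: [0.316, 2.607, 1.497]
ft_force: [0.5, -0.8, 0.8]
grip_width: 1.004
grip_force: 0.0
t 2.7 q [-0.66, -0.19, 0.66, 2.21, -1.07, 1.08, 1.88] pos [0.4653, 0.2569, 0.2854] z [0.205, 0.839, -0.504] y [0.121, 0.489, 0.864] F [0.5, -0.8, 0.8] w 1.004 gf 0.0
slide [-0.006, -0.008, -0.018] ang [-0.009, -0.007, 0.002] mm 5 deg 0.3
```

```bash
python3 -m inch '[{"slide":[0,0,0],"angular":[-0.25,0,0],"claw":1},{"slide":[0,0,0],"angular":[-0.5,0,0],"claw":1},{"slide":[0,0,0],"angular":[-0.6,0,0],"claw":1},{"slide":[0,0,0],"angular":[-0.6,0,0],"claw":1}]'
python3 - <<'E'
from h import *
st(); c=[.464,.245,.29]
rows(pose(c,76,50),pose(c,76,25),pose(c,76,0),pose([.49,.04,.26],50,0),pose([.5,-.15,.22],30,0),pose([.503,-.288,.18],18,0))
E
```

```text
time: 3.1
position: [0.4649, 0.257, 0.2834]
tool_rot: [0.283, 2.322, 1.871]
ft_force: [0.4, -0.1, -0.4]
grip_width: 1.0
grip_force: 0.0
t 3.1 q [-0.67, 0.04, 0.84, 2.32, -1.48, 1.39, 2.32] pos [0.4649, 0.257, 0.2834] z [0.23, 0.949, -0.213] y [0.054, 0.206, 0.977] F [0.4, -0.1, -0.4] w 1.0 gf 0.0
slide [-0.008, 0.001, -0.024] ang [0.923, -0.013, -0.003] mm 6 deg 27.7
slide [0.0, -0.014, -0.003] ang [0.833, -0.0, -0.0] mm 3 deg 25.0
slide [0.0, -0.014, -0.003] ang [0.833, 0.0, -0.0] mm 3 deg 25.0
slide [-0.299, -0.77, 0.12] ang [0.0, 0.0, 0.867] mm 209 deg 26.0
slide [-0.519, -0.556, 0.16] ang [0.0, 0.0, 0.667] mm 194 deg 20.0
slide [-0.484, -0.266, 0.16] ang [0.0, 0.0, 0.4] mm 144 deg 12.0
```

```bash
python3 -m inch '[{"slide":[0,0,0],"angular":[0.25,0,0],"claw":1},{"slide":[0,0,0],"angular":[0.5,0,0],"claw":1},{"slide":[0,0,0],"angular":[0.75,0,0],"claw":1},{"slide":[0,0,0],"angular":[0.93,0,0],"claw":1}]' >/dev/null
python3 -m inch '[{"slide":[0,0,0],"angular":[0.25,0,0],"claw":1},{"slide":[0,0,0],"angular":[0.5,0,0],"claw":1},{"slide":[0,0,0],"angular":[0.75,0,0],"claw":1},{"slide":[0,0,0],"angular":[1,0,0],"claw":1}]' >/dev/null
python3 -m inch '[{"slide":[0,0,0],"angular":[0.25,0,0],"claw":1},{"slide":[0,0,0],"angular":[0.5,0,0],"claw":1},{"slide":[0,0,0],"angular":[0.67,0,0],"claw":1},{"slide":[0,0,0],"angular":[0.67,0,0],"claw":1}]' >/dev/null
python3 - <<'E'
from h import *
st()
rows(pose([.49,.04,.26],50,0),pose([.5,-.15,.22],30,0),pose([.503,-.288,.20],18,0))
E
```

```text
t 4.3 q [-0.75, 0.04, 0.2, 1.67, -0.01, 1.43, 0.78] pos [0.4664, 0.261, 0.2881] z [0.007, 0.001, -1.0] y [0.236, 0.972, 0.003] F [-0.3, -0.1, -0.7] w 1.004 gf 0.0
slide [-0.299, -0.837, 0.144] ang [0.008, 0.011, 0.879] mm 225 deg 26.4
slide [-0.519, -0.556, 0.16] ang [0.0, 0.0, 0.667] mm 194 deg 20.0
slide [-0.484, -0.266, 0.08] ang [0.0, 0.0, 0.4] mm 139 deg 12.0
```

```bash
python3 -m inch '[{"slide":[-0.07,-0.18,0.03],"angular":[0,0,0.2],"claw":1},{"slide":[-0.14,-0.36,0.06],"angular":[0,0,0.4],"claw":1},{"slide":[-0.21,-0.54,0.1],"angular":[0,0,0.6],"claw":1},{"slide":[-0.28,-0.72,0.14],"angular":[0,0,0.8],"claw":1},{"slide":[-0.3,-0.84,0.14],"angular":[0.01,0.01,0.88],"claw":1}]' >/dev/null
python3 -m inch '[{"slide":[-0.13,-0.14,0.04],"angular":[0,0,0.17],"claw":1},{"slide":[-0.26,-0.28,0.08],"angular":[0,0,0.33],"claw":1},{"slide":[-0.39,-0.42,0.12],"angular":[0,0,0.5],"claw":1},{"slide":[-0.52,-0.56,0.16],"angular":[0,0,0.67],"claw":1}]' >/dev/null
python3 -m inch '[{"slide":[-0.16,-0.09,0.02],"angular":[0,0,0.13],"claw":1},{"slide":[-0.32,-0.18,0.04],"angular":[0,0,0.27],"claw":1},{"slide":[-0.48,-0.27,0.08],"angular":[0,0,0.4],"claw":1},{"slide":[-0.48,-0.27,0.08],"angular":[0,0,0.4],"claw":1},{"slide":[-0.48,-0.27,0.08],"angular":[0,0,0.4],"claw":1}]' >/dev/null
python3 - <<'E'
from h import *
st(); T=toolT(); im=ctrl.get_image("wrist"); P=pts(im,T=T@np.array(im["tool_from_camera"])); ok=im["depth"]>0
h=P[...,2]
for n,a,b in(("handle",.085,.12),("walls",.042,.056)):
    m=ok&(h>a)&(h<b)&(np.hypot(P[...,0]-.503,P[...,1]+.288)<.12); p=P[m]
    if len(p)>20: print(n,len(p),cv2.minAreaRect((p[:,:2]*1000).astype(np.float32)),np.percentile(p[:,2],[50,95]).round(4))
save(im,"pics/w1.png")
rows(pose([.503,-.288,.1],18,0))
E
```

```text
t 5.7 q [-0.15, 0.23, 0.74, 1.71, -0.16, 1.26, 0.93] pos [0.4959, -0.2962, 0.1921] z [-0.005, -0.003, -1.0] y [0.954, 0.299, -0.006] F [0.3, 1.1, 0.8] w 0.998 gf 0.0
handle 3007 ((502.2052917480469, -286.2234191894531), (15.301809310913086, 123.74686431884766), 17.883953094482422) [0.1078 0.1089]
walls 2897 ((502.4092712402344, -286.293212890625), (180.21795654296875, 124.0723876953125), 17.668855667114258) [0.0495 0.051 ]
slide [0.017, 0.034, 0.4] ang [-0.01, 0.0, -0.015] mm 100 deg 0.5
```

View pics/w1.png

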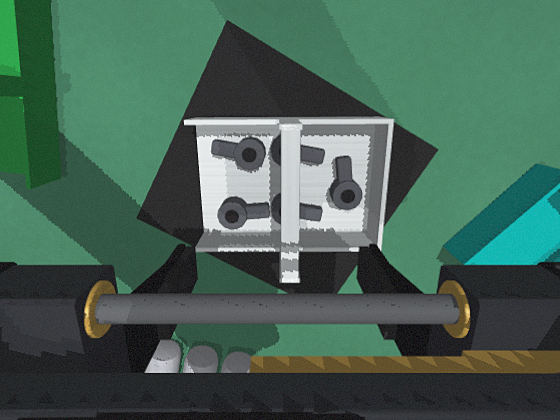

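The wrist view shows the bar at column 290, rows 125–280, lying between the fingertips at (185,255) and (375,255). All five castings are inside. The bar centre measures (0.5024,-0.2865), which agrees with the fixed cameras, so I'll descend.

```bash
python3 -m inch '[{"slide":[0.01,0.03,0.1],"angular":[-0.01,0,-0.01],"claw":1},{"slide":[0.015,0.035,0.2],"angular":[-0.01,0,-0.015],"claw":1},{"slide":[0.015,0.035,0.28],"angular":[-0.01,0,-0.015],"claw":1},{"slide":[0.015,0.035,0.28],"angular":[-0.01,0,-0.015],"claw":1},{"slide":[0.015,0.035,0.28],"angular":[-0.01,0,-0.015],"claw":1}]'
python3 - <<'E'
from h import *
st(); rows(pose([.5025,-.287,.1],18,0))
E
```

```text
time: 6.25
position: [0.5035, -0.2878, 0.1222]
tool_rot: [-1.845, -2.543, 0.001]
ft_force: [0.6, -0.1, 0.1]
grip_width: 1.005
grip_force: 0.0
t 6.25 q [-0.14, 0.3, 0.72, 1.79, -0.22, 1.13, 0.97] pos [0.5035, -0.2878, 0.1222] z [-0.0, -0.0, -1.0] y [0.951, 0.31, -0.0] F [0.6, -0.1, 0.1] w 1.005 gf 0.0
slide [0.004, -0.003, 0.121] ang [-0.001, -0.0, 0.003] mm 30 deg 0.1
```

```bash
python3 -m inch '[{"slide":[0,0,0.06],"angular":[0,0,0],"claw":1},{"slide":[0,0,0.12],"angular":[0,0,0],"claw":1},{"slide":[0,0,0.12],"angular":[0,0,0],"claw":1},{"slide":[0,0,0.12],"angular":[0,0,0],"claw":1}]'
python3 -m inch '[{"slide":[0,0,0],"angular":[0,0,0],"claw":-0.5},{"slide":[0,0,0],"angular":[0,0,0],"claw":-1},{"slide":[0,0,0],"angular":[0,0,0],"claw":-1},{"slide":[0,0,0],"angular":[0,0,0],"claw":-1},{"slide":[0,0,0],"angular":[0,0,0],"claw":-1},{"slide":[0,0,0],"angular":[0,0,0],"claw":-1},{"slide":[0,0,0],"angular":[0,0,0],"claw":-1},{"slide":[0,0,0],"angular":[0,0,0],"claw":-1}]' 50
python3 - <<'E'
from h import *
st()
E
```

```text
time: 6.65
position: [0.5019, -0.2893, 0.0906]
tool_rot: [-1.847, -2.538, 0.003]
ft_force: [0.1, -0.1, 0.1]
grip_width: 0.998
grip_force: 0.0
time: 7.45
position: [0.5024, -0.2894, 0.0912]
tool_rot: [-1.848, -2.539, 0.003]
ft_force: [-0.2, -0.0, 0.4]
grip_width: 0.356
grip_force: 0.0
t 7.45 q [-0.12, 0.34, 0.71, 1.82, -0.25, 1.08, 0.99] pos [0.5024, -0.2894, 0.0912] z [-0.002, -0.001, -1.0] y [0.951, 0.308, -0.002] F [-0.2, -0.0, 0.4] w 0.356 gf 0.0
```

```bash
python3 -m inch '[{"slide":[0,0,0],"angular":[0,0,0],"claw":-1},{"slide":[0,0,0],"angular":[0,0,0],"claw":-1},{"slide":[0,0,0],"angular":[0,0,0],"claw":-1},{"slide":[0,0,0],"angular":[0,0,0],"claw":-1},{"slide":[0,0,0],"angular":[0,0,0],"claw":-1},{"slide":[0,0,0],"angular":[0,0,0],"claw":-1}]' 50
python3 -m inch '[{"slide":[0,0,-0.02],"angular":[0,0,0],"claw":-1},{"slide":[0,0,-0.05],"angular":[0,0,0],"claw":-1},{"slide":[0,0,-0.1],"angular":[0,0,0],"claw":-1},{"slide":[0,0,-0.16],"angular":[0,0,0],"claw":-1},{"slide":[0,0,-0.2],"angular":[0,0,0],"claw":-1},{"slide":[0,0,-0.2],"angular":[0,0,0],"claw":-1}]'
python3 - <<'E'
from h import *
st(); T=toolT(); im=ctrl.get_image("wrist"); save(im,"pics/w2.png")
P=pts(im,T=T@np.array(im["tool_from_camera"])); h=P[...,2]
m=(im["depth"]>0)&(h>.09)&(h<.105)&(np.hypot(P[...,0]-.503,P[...,1]+.288)<.12)
print(cv2.minAreaRect((P[m][:,:2]*1000).astype(np.float32)))
rows(pose([.5,-.22,.22],25,0),pose([.49,-.03,.28],42,0),pose([.475,.16,.29],62,0),pose([.464,.245,.29],76,0))
E
```

```text
time: 8.05
position: [0.5029, -0.2892, 0.0912]
tool_rot: [-1.848, -2.54, 0.002]
ft_force: [1.5, 0.6, -1.3]
grip_width: 0.154
grip_force: 50.0
time: 8.65
position: [0.5038, -0.2902, 0.1437]
tool_rot: [1.847, 2.538, -0.0]
ft_force: [1.0, -0.2, -6.9]
grip_width: 0.153
grip_force: 50.0
t 8.65 q [-0.15, 0.28, 0.73, 1.77, -0.2, 1.17, 0.96] pos [0.5038, -0.2902, 0.1437] z [0.002, -0.002, -1.0] y [0.951, 0.308, 0.002] F [1.0, -0.2, -6.9] w 0.153 gf 50.0
((496.9658203125, -269.50286865234375), (180.25643920898438, 86.33769989013672), 17.45630645751953)
slide [0.269, 0.074, -0.278] ang [0.0, 0.003, -0.236] mm 98 deg 7.1
slide [0.706, 0.285, -0.24] ang [0.0, 0.0, -0.567] mm 199 deg 17.0
slide [0.605, 0.464, -0.04] ang [0.0, 0.0, -0.667] mm 191 deg 20.0
slide [0.198, 0.28, 0.0] ang [0.0, 0.0, -0.467] mm 86 deg 14.0
```

View pics/w2.png

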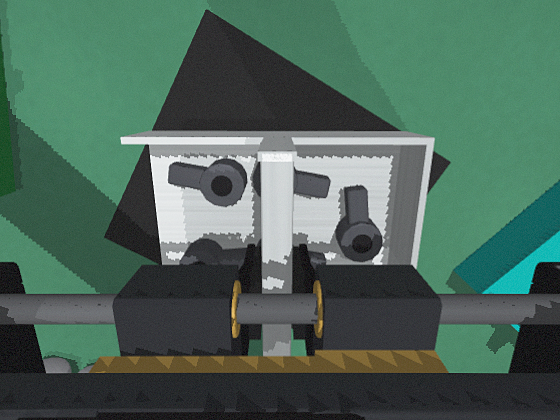

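The wrist view shows the bar gripped at (277,300) and the scoop lifted off the mat, with castings visible at (220,185), (310,185), (360,235) and (205,250). The wrist reads 6.9 N. I'll carry it gently.

```bash
python3 -m inch '[{"slide":[0.01,0,-0.03],"angular":[0,0,-0.01],"claw":-1},{"slide":[0.04,0.01,-0.08],"angular":[0,0,-0.04],"claw":-1},{"slide":[0.08,0.02,-0.14],"angular":[0,0,-0.08],"claw":-1},{"slide":[0.14,0.04,-0.2],"angular":[0,0,-0.14],"claw":-1},{"slide":[0.2,0.06,-0.25],"angular":[0,0,-0.19],"claw":-1},{"slide":[0.27,0.07,-0.28],"angular":[0,0,-0.24],"claw":-1}]'
python3 -m inch '[{"slide":[0.07,0.03,-0.03],"angular":[0,0,-0.06],"claw":-1},{"slide":[0.15,0.06,-0.06],"angular":[0,0,-0.12],"claw":-1},{"slide":[0.23,0.09,-0.09],"angular":[0,0,-0.18],"claw":-1},{"slide":[0.31,0.12,-0.12],"angular":[0,0,-0.25],"claw":-1},{"slide":[0.39,0.15,-0.15],"angular":[0,0,-0.31],"claw":-1},{"slide":[0.47,0.19,-0.18],"angular":[0,0,-0.38],"claw":-1},{"slide":[0.55,0.22,-0.2],"angular":[0,0,-0.44],"claw":-1},{"slide":[0.63,0.25,-0.22],"angular":[0,0,-0.5],"claw":-1},{"slide":[0.7,0.28,-0.24],"angular":[0,0,-0.57],"claw":-1}]'
python3 - <<'E'
from h import *
st(); rows(pose([.475,.16,.29],62,0),pose([.464,.245,.29],76,0))
E
```

```text
time: 9.3
position: [0.4995, -0.2184, 0.2133]
tool_rot: [1.681, 2.653, -0.0]
ft_force: [0.5, 0.7, -7.1]
grip_width: 0.153
grip_force: 50.0
time: 10.2
position: [0.4873, -0.0294, 0.2712]
tool_rot: [-1.266, -2.873, 0.002]
ft_force: [0.2, -0.6, -6.6]
grip_width: 0.152
grip_force: 50.0
t 10.2 q [-0.5, -0.06, 0.48, 1.8, 0.03, 1.4, 0.72] pos [0.4873, -0.0294, 0.2712] z [-0.003, -0.0, -1.0] y [0.738, 0.675, -0.002] F [0.2, -0.6, -6.6] w 0.152 gf 50.0
slide [0.592, 0.475, -0.043] ang [-0.004, -0.003, -0.652] mm 190 deg 19.6
slide [0.198, 0.28, 0.0] ang [0.0, 0.0, -0.467] mm 86 deg 14.0
```

```bash
python3 -m inch '[{"slide":[0.07,0.05,-0.01],"angular":[0,0,-0.07],"claw":-1},{"slide":[0.14,0.11,-0.01],"angular":[0,0,-0.15],"claw":-1},{"slide":[0.21,0.17,-0.02],"angular":[0,0,-0.23],"claw":-1},{"slide":[0.28,0.23,-0.02],"angular":[0,0,-0.31],"claw":-1},{"slide":[0.35,0.28,-0.03],"angular":[0,0,-0.39],"claw":-1},{"slide":[0.42,0.33,-0.03],"angular":[0,0,-0.46],"claw":-1},{"slide":[0.48,0.38,-0.04],"angular":[0,0,-0.53],"claw":-1},{"slide":[0.54,0.43,-0.04],"angular":[0,0,-0.59],"claw":-1},{"slide":[0.59,0.47,-0.04],"angular":[0,0,-0.65],"claw":-1}]'
python3 -m inch '[{"slide":[0.04,0.05,0],"angular":[0,0,-0.1],"claw":-1},{"slide":[0.08,0.11,0],"angular":[0,0,-0.2],"claw":-1},{"slide":[0.12,0.17,0],"angular":[0,0,-0.3],"claw":-1},{"slide":[0.16,0.22,0],"angular":[0,0,-0.38],"claw":-1},{"slide":[0.18,0.26,0],"angular":[0,0,-0.44],"claw":-1},{"slide":[0.2,0.28,0],"angular":[0,0,-0.47],"claw":-1},{"slide":[0.2,0.28,0],"angular":[0,0,-0.47],"claw":-1},{"slide":[0.2,0.28,0],"angular":[0,0,-0.47],"claw":-1}]'
python3 - <<'E'
from h import *
st(); a=[]
for c in("scene","side"):
    im=ctrl.get_image(c); a.append(cv2.cvtColor(im["color"],cv2.COLOR_RGB2BGR)); P=pts(im)
    for q in ("casting1","scoop"):
      for r in ctrl.outline_of(q,c):
        m=r["mask"]&(im["depth"]>0)
        p=np.median(P[m],0); 
        if p[2]>.1: print(c,q,round(r["confidence"],2),p.round(3),np.percentile(P[m],2,0).round(3),np.percentile(P[m],98,0).round(3))
cv2.imwrite("pics/c.png",np.hstack([cv2.resize(a[0][80:280,260:460],(400,400)),cv2.resize(a[1][40:240,140:340],(400,400))]))
c=[.464,.245,.29]; rows(pose(c,76,0),pose(c,76,28))
E
```

```text
time: 11.1
position: [0.4755, 0.1587, 0.281]
tool_rot: [-0.762, -3.046, 0.001]
ft_force: [-0.4, -1.0, -6.7]
grip_width: 0.153
grip_force: 50.0
time: 11.9
position: [0.4649, 0.2412, 0.2809]
tool_rot: [-0.389, -3.116, 0.003]
ft_force: [-1.2, -0.0, -6.2]
grip_width: 0.15
grip_force: 50.0
t 11.9 q [-0.75, 0.03, 0.23, 1.7, -0.01, 1.42, 0.8] pos [0.4649, 0.2412, 0.2809] z [-0.002, -0.001, -1.0] y [0.246, 0.969, -0.002] F [-1.2, -0.0, -6.2] w 0.15 gf 50.0
scene casting1 0.69 [0.427 0.203 0.215] [0.409 0.178 0.2  ] [0.442 0.223 0.222]
scene casting1 0.69 [0.441 0.246 0.214] [0.42  0.233 0.199] [0.447 0.27  0.222]
scene scoop 0.6 [0.503 0.231 0.219] [0.385 0.145 0.194] [0.543 0.336 0.295]
side casting1 0.6 [0.485 0.228 0.219] [0.475 0.217 0.201] [0.504 0.258 0.223]
side casting1 0.55 [0.481 0.29  0.214] [0.452 0.279 0.199] [0.501 0.305 0.222]
side casting1 0.54 [0.478 0.173 0.215] [0.466 0.164 0.198] [0.492 0.213 0.223]
side casting1 0.53 [0.42  0.201 0.216] [0.407 0.179 0.2  ] [0.438 0.225 0.222]
side scoop 0.73 [0.465 0.24  0.203] [0.387 0.143 0.193] [0.54  0.339 0.296]
slide [0.007, 0.013, -0.004] ang [-0.002, -0.003, -0.008] mm 4 deg 0.3
slide [-0.0, 0.015, -0.004] ang [-0.933, 0.0, -0.0] mm 4 deg 28.0
```

View pics/c.png

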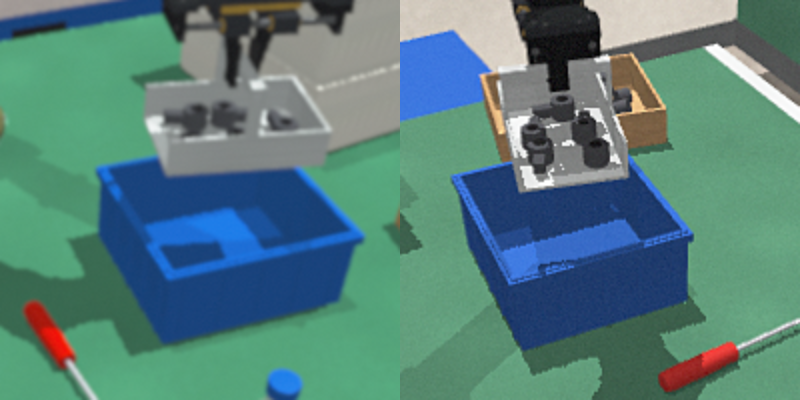

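Both views show the scoop over the bin with all five castings in it: side crop at (560,105), (533,133), (583,125), (540,153), (597,150). I'll tip now.

```bash
python3 -m inch '[{"slide":[0,0.03,0],"angular":[-0.1,0,0],"claw":-1},{"slide":[0,0.06,0],"angular":[-0.25,0,0],"claw":-1},{"slide":[0,0.1,0],"angular":[-0.4,0,0],"claw":-1},{"slide":[0,0.1,0],"angular":[-0.55,0,0],"claw":-1},{"slide":[0,0.1,0],"angular":[-0.7,0,0],"claw":-1},{"slide":[0,0.1,0],"angular":[-0.85,0,0],"claw":-1},{"slide":[0,0.1,0],"angular":[-1,0,0],"claw":-1}]'
python3 -m inch '[{"slide":[0,0,0],"angular":[-0.15,0,0],"claw":-1},{"slide":[0,0,0],"angular":[-0.3,0,0],"claw":-1},{"slide":[0,0,0],"angular":[-0.45,0,0],"claw":-1},{"slide":[0,0,0],"angular":[-0.6,0,0],"claw":-1},{"slide":[0,0,0],"angular":[-0.8,0,0],"claw":-1},{"slide":[0,0,0],"angular":[-1,0,0],"claw":-1},{"slide":[0,0,0],"angular":[-1,0,0],"claw":-1}]'
python3 -m inch '[{"slide":[0,0,0],"angular":[-0.2,0,0],"claw":-1},{"slide":[0,0,0],"angular":[-0.4,0,0],"claw":-1},{"slide":[0,0,0],"angular":[-0.5,0,0],"claw":-1},{"slide":[0,0,0],"angular":[-0.5,0,0],"claw":-1},{"slide":[0,0,0],"angular":[-0.5,0,0],"claw":-1},{"slide":[0,0,0],"angular":[-0.5,0,0],"claw":-1}]'
python3 - <<'E'
from h import *
st(); a=[]
for c in("scene","side"):
    im=ctrl.get_image(c); a.append(cv2.cvtColor(im["color"],cv2.COLOR_RGB2BGR)); P=pts(im)
    for q in ("casting1",):
      for r in ctrl.outline_of(q,c):
        m=r["mask"]&(im["depth"]>0)
        print(c,q,round(r["confidence"],2),np.round(r["bbox"]),np.median(P[m],0).round(3))
cv2.imwrite("pics/d.png",np.hstack([cv2.resize(a[0][80:280,260:460],(400,400)),cv2.resize(a[1][40:240,140:340],(400,400))]))
E
```

```text
time: 12.9
position: [0.4706, 0.2651, 0.2807]
tool_rot: [0.367, 2.953, 0.791]
ft_force: [0.1, -0.4, -6.8]
grip_width: 0.153
grip_force: 50.2
time: 13.6
position: [0.4707, 0.2639, 0.2784]
tool_rot: [0.332, 2.602, 1.497]
ft_force: [-0.5, -0.4, -3.3]
grip_width: 0.154
grip_force: 50.0
time: 14.2
position: [0.4712, 0.2668, 0.2822]
tool_rot: [0.292, 2.364, 1.81]
ft_force: [-0.7, -0.2, -2.1]
grip_width: 0.154
grip_force: 50.1
t 14.2 q [-0.69, -0.0, 0.81, 2.3, -1.45, 1.3, 2.27] pos [0.4712, 0.2668, 0.2822] z [0.235, 0.936, -0.261] y [0.063, 0.253, 0.965] F [-0.7, -0.2, -2.1] w 0.154 gf 50.1
scene casting1 0.5 [355. 205.  23.  12.] [0.46  0.211 0.023]
scene casting1 0.48 [348. 190.  12.  12.] [0.394 0.219 0.031]
scene casting1 0.41 [343. 197.  15.   9.] [0.416 0.194 0.023]
side casting1 0.72 [224. 166. 119.  92.] [0.446 0.183 0.048]
side casting1 0.46 [244. 161.  15.   6.] [0.509 0.241 0.03 ]
side casting1 0.16 [212.  51.  62.  46.] [0.496 0.349 0.327]
```

View pics/d.png

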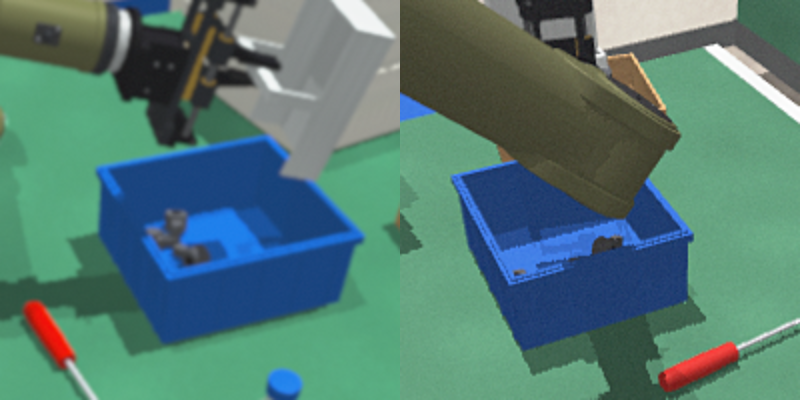

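The scene crop shows castings in the bin at (175,220), (165,238) and (190,255), and the wrist load has dropped to about the empty scoop's weight. I'll level the scoop, count the castings, and carry it back.

```bash
python3 -m inch '[{"slide":[0,0,0],"angular":[0.2,0,0],"claw":-1},{"slide":[0,0,0],"angular":[0.4,0,0],"claw":-1},{"slide":[0,0,0],"angular":[0.6,0,0],"claw":-1},{"slide":[0,0,0],"angular":[0.8,0,0],"claw":-1},{"slide":[0,0,0],"angular":[1,0,0],"claw":-1}]' >/dev/null
python3 -m inch '[{"slide":[0,0,0],"angular":[0.25,0,0],"claw":-1},{"slide":[0,0,0],"angular":[0.5,0,0],"claw":-1},{"slide":[0,0,0],"angular":[0.75,0,0],"claw":-1},{"slide":[0,0,0],"angular":[1,0,0],"claw":-1}]' >/dev/null
python3 -m inch '[{"slide":[0,0,0],"angular":[0.25,0,0],"claw":-1},{"slide":[0,0,0],"angular":[0.5,0,0],"claw":-1},{"slide":[0,0,0],"angular":[0.5,0,0],"claw":-1},{"slide":[0,0,0],"angular":[0.5,0,0],"claw":-1}]' >/dev/null
python3 - <<'E'
from h import *
st()
rows(pose([.475,.16,.28],62,0),pose([.49,-.03,.26],42,0),pose([.5,-.2,.23],26,0),pose([.502,-.292,.16],18,0))
E
```

```text
t 15.7 q [-0.78, 0.07, 0.22, 1.66, -0.02, 1.42, 0.77] pos [0.4702, 0.2668, 0.2804] z [-0.003, 0.001, -1.0] y [0.244, 0.97, 0.0] F [-0.1, -0.6, -2.1] w 0.154 gf 50.0
slide [-0.123, -0.409, 0.033] ang [-0.001, -0.006, 0.462] mm 107 deg 13.9
slide [-0.41, -0.643, 0.08] ang [0.0, 0.0, 0.667] mm 192 deg 20.0
slide [-0.532, -0.425, 0.12] ang [0.0, 0.0, 0.533] mm 173 deg 16.0
slide [-0.334, -0.154, 0.28] ang [0.0, 0.0, 0.267] mm 116 deg 8.0
```

```bash
python3 -m inch '[{"slide":[-0.03,-0.1,0.01],"angular":[0,0,0.11],"claw":-1},{"slide":[-0.06,-0.2,0.02],"angular":[0,0,0.23],"claw":-1},{"slide":[-0.09,-0.3,0.03],"angular":[0,0,0.34],"claw":-1},{"slide":[-0.12,-0.41,0.03],"angular":[0,0,0.46],"claw":-1}]' >/dev/null
python3 -m inch '[{"slide":[-0.07,-0.11,0.01],"angular":[0,0,0.11],"claw":-1},{"slide":[-0.14,-0.22,0.03],"angular":[0,0,0.22],"claw":-1},{"slide":[-0.21,-0.33,0.04],"angular":[0,0,0.33],"claw":-1},{"slide":[-0.28,-0.44,0.06],"angular":[0,0,0.45],"claw":-1},{"slide":[-0.35,-0.55,0.07],"angular":[0,0,0.56],"claw":-1},{"slide":[-0.41,-0.64,0.08],"angular":[0,0,0.67],"claw":-1}]' >/dev/null
python3 -m inch '[{"slide":[-0.09,-0.07,0.02],"angular":[0,0,0.09],"claw":-1},{"slide":[-0.18,-0.14,0.04],"angular":[0,0,0.18],"claw":-1},{"slide":[-0.27,-0.21,0.06],"angular":[0,0,0.27],"claw":-1},{"slide":[-0.36,-0.28,0.08],"angular":[0,0,0.36],"claw":-1},{"slide":[-0.45,-0.36,0.1],"angular":[0,0,0.45],"claw":-1},{"slide":[-0.53,-0.42,0.12],"angular":[0,0,0.53],"claw":-1}]' >/dev/null
python3 -m inch '[{"slide":[-0.08,-0.04,0.07],"angular":[0,0,0.07],"claw":-1},{"slide":[-0.16,-0.08,0.14],"angular":[0,0,0.13],"claw":-1},{"slide":[-0.25,-0.12,0.2],"angular":[0,0,0.2],"claw":-1},{"slide":[-0.33,-0.15,0.25],"angular":[0,0,0.27],"claw":-1},{"slide":[-0.33,-0.15,0.28],"angular":[0,0,0.27],"claw":-1},{"slide":[-0.33,-0.15,0.28],"angular":[0,0,0.27],"claw":-1},{"slide":[-0.33,-0.15,0.28],"angular":[0,0,0.27],"claw":-1}]' >/dev/null
python3 - <<'E'
from h import *
st(); a=[]
for c in("scene","side"):
    im=ctrl.get_image(c); a.append(cv2.cvtColor(im["color"],cv2.COLOR_RGB2BGR)); P=pts(im)
    for r in ctrl.outline_of("casting1",c):
        m=r["mask"]&(im["depth"]>0)
        print(c,round(r["confidence"],2),np.round(r["bbox"]),np.median(P[m],0).round(3))
    x,y,h=P[...,0],P[...,1],P[...,2]; m=(im["depth"]>0)&(abs(x-.502)<.13)&(abs(y+.292)<.13)&(h>.02)
    print("scoop lowest/heights",np.percentile(P[m][:,2],[0,1,5]).round(3))
cv2.imwrite("pics/e.png",np.vstack([np.hstack([cv2.resize(a[0][120:270,300:450],(400,300)),cv2.resize(a[1][90:240,150:300],(400,300))]),np.hstack([cv2.resize(a[0][195:345,80:230],(400,300)),cv2.resize(a[1][230:380,280:430],(400,300))])]))
rows(pose([.502,-.292,.102],18,0))
E
```

```text
t 18.0 q [-0.17, 0.27, 0.75, 1.75, -0.2, 1.19, 0.95] pos [0.503, -0.2886, 0.1539] z [-0.001, 0.0, -1.0] y [0.951, 0.308, -0.001] F [0.4, 0.6, -3.4] w 0.155 gf 50.0
scene 0.67 [348. 190.   6.  12.] [0.393 0.219 0.032]
scene 0.62 [343. 200.  14.   9.] [0.416 0.194 0.023]
scene 0.43 [356. 208.  20.  10.] [0.462 0.21  0.025]
scoop lowest/heights [0.063 0.068 0.069]
scoop lowest/heights [0.065 0.068 0.07 ]
slide [-0.011, -0.01, 0.242] ang [-0.001, 0.0, -0.0] mm 61 deg 0.0
```

View pics/e.png

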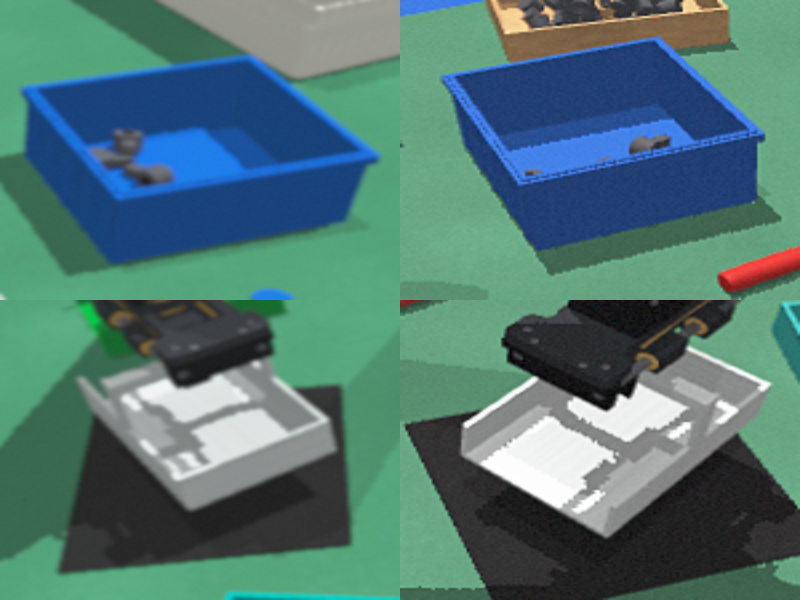

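The scoop is empty and level over the mat, with nothing on the bench around the bin. Some castings are hidden behind the bin's near wall, so I'll check the bin from above afterwards. I'll set the scoop down now.

```bash
python3 -m inch '[{"slide":[-0.01,-0.01,0.06],"angular":[0,0,0],"claw":-1},{"slide":[-0.01,-0.01,0.12],"angular":[0,0,0],"claw":-1},{"slide":[-0.01,-0.01,0.17],"angular":[0,0,0],"claw":-1},{"slide":[-0.01,-0.01,0.2],"angular":[0,0,0],"claw":-1},{"slide":[-0.01,-0.01,0.225],"angular":[0,0,0],"claw":-1},{"slide":[-0.01,-0.01,0.235],"angular":[0,0,0],"claw":-1},{"slide":[-0.01,-0.01,0.24],"angular":[0,0,0],"claw":-1},{"slide":[-0.01,-0.01,0.24],"angular":[0,0,0],"claw":-1}]'
```

```text
time: 19.0
position: [0.5014, -0.2925, 0.0939]
tool_rot: [-1.848, -2.54, 0.002]
ft_force: [-0.6, -0.9, -2.5]
grip_width: 0.15
grip_force: 50.0
```

```bash
python3 -m inch '[{"slide":[0,0,0.005],"angular":[0,0,0],"claw":-1},{"slide":[0,0,0.01],"angular":[0,0,0],"claw":-1},{"slide":[0,0,0.01],"angular":[0,0,0],"claw":-1}]'
```

```text
time: 19.3
position: [0.5013, -0.2924, 0.0913]
tool_rot: [-1.848, -2.54, 0.002]
ft_force: [0.3, 0.3, -2.9]
grip_width: 0.157
grip_force: 50.0
```

```bash
python3 -m inch '[{"slide":[0,0,0.004],"angular":[0,0,0],"claw":-1},{"slide":[0,0,0.008],"angular":[0,0,0],"claw":-1},{"slide":[0,0,0.008],"angular":[0,0,0],"claw":-1}]'
```

```text
time: 19.6
position: [0.5014, -0.2924, 0.0912]
tool_rot: [-1.848, -2.539, 0.0]
ft_force: [-4.4, 2.5, 11.2]
grip_width: 0.157
grip_force: 50.0
```

Contact: the vertical force went from -2.9 to +11 N. I'll release and back off straight up.

```bash
python3 -m inch '[{"slide":[0,0,-0.003],"angular":[0,0,0],"claw":-1},{"slide":[0,0,-0.003],"angular":[0,0,0],"claw":-0.8},{"slide":[0,0,-0.003],"angular":[0,0,0],"claw":0},{"slide":[0,0,-0.003],"angular":[0,0,0],"claw":1},{"slide":[0,0,-0.003],"angular":[0,0,0],"claw":1},{"slide":[0,0,-0.003],"angular":[0,0,0],"claw":1},{"slide":[0,0,-0.003],"angular":[0,0,0],"claw":1},{"slide":[0,0,-0.003],"angular":[0,0,0],"claw":1},{"slide":[0,0,-0.003],"angular":[0,0,0],"claw":1},{"slide":[0,0,-0.003],"angular":[0,0,0],"claw":1}]'
python3 -m inch '[{"slide":[0,0,-0.05],"angular":[0,0,0],"claw":1},{"slide":[0,0,-0.15],"angular":[0,0,0],"claw":1},{"slide":[0,0,-0.3],"angular":[0,0,0],"claw":1},{"slide":[0,0,-0.5],"angular":[0,0,0],"claw":1},{"slide":[0,0,-0.65],"angular":[0,0,0],"claw":1},{"slide":[0,0,-0.8],"angular":[0,0,0],"claw":1},{"slide":[0,0,-0.8],"angular":[0,0,0],"claw":1}]'
python3 - <<'E'
from h import *
st()
for c in("scene","side"):
    im=ctrl.get_image(c);P=pts(im);x,y,h=P[...,0],P[...,1],P[...,2]; ok=im["depth"]>0
    reg=ok&(abs(x-.502)<.13)&(abs(y+.292)<.13)
    for n,a,b in(("handle",.085,.12),("walls",.042,.056)):
        m=reg&(h>a)&(h<b); print(c,n,cv2.minAreaRect((P[m][:,:2]*1000).astype(np.float32)),np.percentile(P[m][:,2],[10,50,90]).round(4))
rows(pose([.49,-.03,.3],42,0),pose([.475,.16,.34],62,0))
E
```

```text
time: 20.6
position: [0.5012, -0.2924, 0.0899]
tool_rot: [-1.848, -2.539, 0.003]
ft_force: [0.9, -0.6, -0.6]
grip_width: 0.798
grip_force: 0.0
time: 21.3
position: [0.5036, -0.2943, 0.2967]
tool_rot: [1.844, 2.533, 0.002]
ft_force: [-0.2, -0.5, -0.4]
grip_width: 1.001
grip_force: 0.0
t 21.3 q [-0.2, 0.18, 0.78, 1.56, -0.13, 1.45, 0.9] pos [0.5036, -0.2943, 0.2967] z [0.008, -0.004, -1.0] y [0.952, 0.307, 0.006] F [-0.2, -0.5, -0.4] w 1.001 gf 0.0
scene handle ((501.06915283203125, -292.07867431640625), (19.048198699951172, 125.04007720947266), 17.259572982788086) [0.0946 0.1039 0.1066]
scene walls ((502.23974609375, -291.69305419921875), (181.79983520507812, 125.7167739868164), 18.013423919677734) [0.0435 0.047  0.0489]
side handle ((501.0078430175781, -291.38580322265625), (17.691455841064453, 124.8313217163086), 18.6304931640625) [0.095  0.1049 0.1073]
side walls ((501.4075927734375, -291.05322265625), (182.39862060546875, 125.39571380615234), 18.366947174072266) [0.0434 0.0474 0.05  ]
slide [1.014, 0.278, -0.004] ang [-0.0, 0.002, -0.803] mm 263 deg 24.1
slide [0.605, 0.464, -0.16] ang [0.0, 0.0, -0.667] mm 195 deg 20.0
```

The scoop stands at (0.501,-0.291), about 5 mm from the mat centre, released. Next, a look into the bin from above.

```bash
python3 -m inch '[{"slide":[0.18,0.05,0],"angular":[0,0,-0.15],"claw":1},{"slide":[0.36,0.1,0],"angular":[0,0,-0.3],"claw":1},{"slide":[0.54,0.15,0],"angular":[0,0,-0.45],"claw":1},{"slide":[0.72,0.2,0],"angular":[0,0,-0.6],"claw":1},{"slide":[0.9,0.25,0],"angular":[0,0,-0.75],"claw":1},{"slide":[1,0.28,0],"angular":[0,0,-0.8],"claw":1}]' >/dev/null
python3 -m inch '[{"slide":[0.12,0.1,-0.04],"angular":[0,0,-0.14],"claw":1},{"slide":[0.25,0.2,-0.08],"angular":[0,0,-0.3],"claw":1},{"slide":[0.4,0.3,-0.12],"angular":[0,0,-0.45],"claw":1},{"slide":[0.55,0.4,-0.16],"angular":[0,0,-0.6],"claw":1},{"slide":[0.65,0.5,-0.16],"angular":[0,0,-0.67],"claw":1},{"slide":[0.65,0.5,-0.16],"angular":[0,0,-0.67],"claw":1},{"slide":[0.65,0.5,-0.16],"angular":[0,0,-0.67],"claw":1}]' >/dev/null
python3 - <<'E'
from h import *
st(); T=toolT(); im=ctrl.get_image("wrist"); save(im,"pics/w3.png"); P=pts(im,T=T@np.array(im["tool_from_camera"]))
for r in ctrl.outline_of("casting1","wrist"):
    m=r["mask"]&(im["depth"]>0); print(round(r["confidence"],2),np.round(r["bbox"]),np.median(P[m],0).round(3))
E
```

```text
t 22.7 q [-0.72, -0.02, 0.31, 1.65, 0.01, 1.51, 0.68] pos [0.4756, 0.1713, 0.3284] z [-0.004, -0.003, -1.0] y [0.469, 0.883, -0.004] F [0.0, 0.4, 0.2] w 0.998 gf 0.0
0.97 [268. 115.  37.  24.] [0.407 0.188 0.03 ]
0.89 [275. 208.  22.  22.] [0.523 0.145 0.034]
0.78 [286.  88.  24.  45.] [0.388 0.228 0.034]
0.75 [341. 164.  36.  27.] [0.512 0.249 0.03 ]
0.67 [300. 133.  36.  36.] [0.453 0.218 0.032]
```

View pics/w3.png

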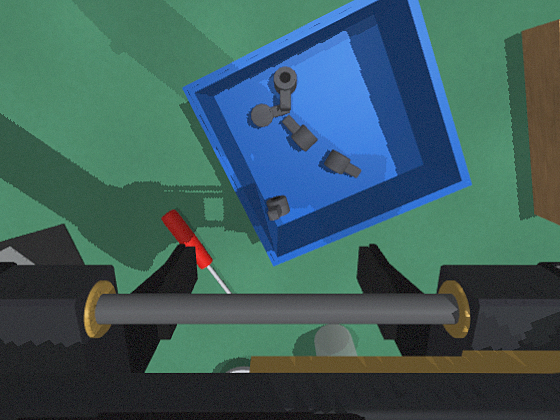

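The view from above shows all five castings in the bin at (286,88), (268,115), (300,133), (341,164) and (275,208), and the screwdriver undisturbed. The arm touches nothing, so I'm handing in.

```bash
python3 -c "
from bench import ctrl
print(ctrl.close_job())"
```

```text
the job is handed in; nothing more can be done
None
```

All five castings are in the blue bin, and the empty aluminium scoop stands released on its mat about 5 mm from the centre; I handed the job in at about 23 s, but no verdict came back.

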